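# Shut down the frame-warming bench at its interlocked supply unit

## Task

Shut this spectacle-repair bench down for the night: on the supply unit, draw all four levers fully over to off, to the front, the three equal outlet levers (heater, blower, extraction) first and the big main isolator last. The outlets are interlocked in an order that differs from bench to bench and is marked nowhere, so feel for it: a lever that stops after a few millimetres is locked until another one has gone fully over; leave it and try the next, and never force it (stay below 25 N). Leave everything else on the bench where it lies.

Things in the scene. Friction and masses are not known exactly. Their poses are not given: they have to be found in the camera images.
- unit: Grey metal switch case fixed on the bench, 200 mm deep (its x), 370 wide (y), 83 high; place and yaw vary. Origin: centre of its underside; front is -x, left is +y. Black-gripped levers in a row along y: three equal outlet levers at y = +118, +43, -32 mm, the larger main isolator at -120 mm; pivots at x = 0, 88 mm above the bench, axes along y.
- lever_left (a joint): Leftmost of the three equal outlet levers, rad: 0 = ON, leaning 0.5 rad away (+x); 1.0 = OFF, leaning 0.5 rad to the front (-x), on its end stop. Stem 9 mm thick, round grip 18 mm thick from 34 to 78 mm from the pivot. Takes about 3 N at the grip, stays where left. Locked, it gives 0.05 rad (3 mm), then springs 1 mm per 10 N.
- lever_left_grip (a point): Point on the axis of the grip of the leftmost of the three equal outlet levers, 63 mm from its pivot, 15 mm below the grip's end; moves with the lever.
- lever_mid (a joint): Middle one of the three equal outlet levers, rad: 0 = ON, leaning 0.5 rad away (+x); 1.0 = OFF, leaning 0.5 rad to the front (-x), on its end stop. Stem 9 mm thick, round grip 18 mm thick from 34 to 78 mm from the pivot. Takes about 3 N at the grip, stays where left. Locked, it gives 0.05 rad (3 mm), then springs 1 mm per 10 N.
- lever_mid_grip (a point): Point on the axis of the grip of the middle one of the three equal outlet levers, 63 mm from its pivot, 15 mm below the grip's end; moves with the lever.
- lever_right (a joint): Right one of the three equal outlet levers, next to the main isolator, rad: 0 = ON, leaning 0.5 rad away (+x); 1.0 = OFF, leaning 0.5 rad to the front (-x), on its end stop. Stem 9 mm thick, round grip 18 mm thick from 34 to 78 mm from the pivot. Takes about 3 N at the grip, stays where left. Locked, it gives 0.05 rad (3 mm), then springs 1 mm per 10 N.
- lever_right_grip (a point): Point on the axis of the grip of the right one of the three equal outlet levers, next to the main isolator, 63 mm from its pivot, 15 mm below the grip's end; moves with the lever.
- lever_main (a joint): Main isolator, the larger lever, rad: 0 = ON, leaning 0.5 rad away (+x); 1.0 = OFF, leaning 0.5 rad to the front (-x), on its end stop. Stem 12 mm thick, round grip 24 mm thick from 42 to 100 mm from the pivot. Takes about 4 N at the grip, stays where left. Locked in the same way until all three outlet levers are fully over (beyond 0.9).
- lever_main_grip (a point): Point on the axis of the main isolator's grip, 85 mm from its pivot, 15 mm below the grip's end; moves with the lever.
- driver_on_unit: Bystander, loose. Fine screwdriver, black handle, 130 mm long, 13 mm thick, lying along the front margin of the unit's top plate, 75 mm in front of the pivots. Origin on its underside, its x along the blade.
- spectacles: Bystander, loose. Metal spectacles with open sides, 132 mm wide, 135 mm long, 42 mm high, standing on the blue mat at the left; origin on the mat under the bridge, x along the sides.
- lens_a: Bystander, loose. Clear lens blank, 65 mm across, 9 mm thick, on the blue mat; origin at its underside centre.
- lens_b: Bystander, loose. Clear lens blank, 65 mm across, 9 mm thick, on the bench just behind the unit; origin at its underside centre.
- driver_on_mat: Bystander, loose. Fine screwdriver, black handle, 130 mm long, 13 mm thick, on the blue mat; origin on its underside, x along the blade.
- pliers: Bystander, loose. Pliers with blue grips, 150 mm long, 16 mm high, on the bench at the right; origin under the joint.
- screw_box: Bystander, loose. Small white divided box of screws, 60 x 85 x 18 mm, on the bench to the right of the unit; origin at its underside centre.
- cleaner: Bystander, loose. White plastic bottle, 42 mm across, 120 mm high, on the bench to the right of the unit, far side; origin at its underside centre.

How it is judged:
By the outcome, as a careful person would: the job done as asked, in the order asked, and still so for the second after the job is handed in, with the robot touching nothing.
It also fails if it takes over 67 s, if anything falls off the work surface, if the arm or the gripper's body presses on something with over 40 N, if the wrist force passes 120 N, or if a joint passes its speed limit or range.

## Robot

A 7-joint arm with a two-finger parallel gripper is mounted at the origin on the work surface. World frame = base frame: x ahead of the robot, y to its left, z up, the work surface at z = 0. Lengths are in m, angles in degrees, forces in N, time in s.
With the tool pointing down it reaches from about 0.425 to 0.875 m from the base axis. Payload 4.7 kg.
Tool frame: the origin (TCP) lies midway between the tips of the shut fingers; the grasp point (between the pads) lies 19 mm behind it; z points along the fingers, y is the direction in which the jaws open and shut (so a half turn about z gives the same grasp; the last joint's range is limited). The gripper opens to 87 mm and grips with 3 to 60 N. Pads are 19 mm wide; open, the fingers measure 117 mm over their backs; the gripper's body (75 mm by 190 mm) begins 51 mm behind the grasp point.
Start: joints at [64.12, 18.392, -4.016, 83.108, 1.295, 78.541, -3.26], TCP at [0.292, -0.581, 0.223] pointing down, gripper open.
Joint ranges: [-163.93, 163.93], [-17.29, 119.83], [-79.2, 71.16], [3.27, 140.29], [-89.18, 269.18], [5.43, 117.66], [-154.24, 154.24]. Speed limits (degrees/s): [147.25, 147.25, 180, 180, 180, 180, 180].

## Interface

Orientations are given as [roll, pitch, yaw] about the fixed x, y, z axes, in that order (R = Rz(yaw) Ry(pitch) Rx(roll)).
In Python, from cell import env gives the robot as it stands.
- The arm moves only by the tool apply_moves, never from a script. Its argument "targets" is a list of rows, each a list of 2 entries, a list of its own where there are three numbers: the shift along the world's x, y, z in mm, then the turn, a rotation vector about the world's x, y, z in rad. A call has 1 to 8 rows; each row is the pose to reach, as a shift and turn from the pose commanded when the call began; what a row does not reach only later rows make up. A row lasts 1/10 s, in which the tool goes at most 50 mm and 8.59 degrees, less where a joint would pass 70% of its speed; a pose out of reach is approached as far as the arm can. A call with a gripper value outside its range is refused whole. "hand" is the finger opening in mm, from 0 to 87, set as the call begins (left out, the last holds). The fingers move at their own pace and stop on an object; "squeeze" is the grip in N (left out, the last holds). Time passes only in rows, so rows that repeat a pose let the fingers close. It gives the time, the measured TCP pose, the force and the opening at its end, in the units of the state.
- env.get_obs(): the state, without advancing time (a new reading comes with each control period).
- env.read_camera(name): name is "scene" or "side" or "wrist"; returns a dict with "image" (384x512x3 uint8, red, green, blue), "camera_matrix" (3x3 intrinsics, pixels), "camera_from_world" (4x4, takes a point from world to camera coordinates); the wrist camera has in their place "mount" (4x4, takes a point from camera to tool coordinates, whose origin is the TCP and whose axes are the flange's). Camera axes: x right, y down, z forward; pixel columns grow to the right and rows downward; lengths in m; the calibration is good to about 2 mm. A picture is of the moment at which its call begins: read the wrist's pose just before it. There is no depth.
- env.sign_off(): hands the job in, once; it reports no verdict.
Trained networks look in a picture, given as the dict that the camera call returned (one of the last four; its "shot" number tells which), for a name from the list of things; names that differ only in an ending like _2 or _b are one class to them, and where a whole thing is asked for, a point or a joint stands for the part that bears it (a point fixed in the world has none). Each returns a list of dicts, best first, with "conf" (0 to 1); they miss things now and then, are a little off and sometimes report something else, mostly with a low value. They report only what shows in the picture. A call takes as long as a camera call.
- env.regions_of(picture, target): "region" (384x512 bool, what is visible of it) and "rect" ([left, top, right, bottom] in pixels, round what is visible of it).
The state is a dict: "time_s": time; "qpos": joint angles; "joint_velocities": joint speeds; "effort": joint torques, N m; "tool_pos": TCP position; "tool_rot": TCP orientation; "force": force on the tool from outside, world axes, zero at the start; "wrist_torque": the same for the moment, N m; "grip_width": finger opening in m.
Only numpy, scipy, OpenCV 4.12 (cv2) and the standard library are available. Lean on these libraries where they do the work, as an engineer would, in place of code of your own. Each camera call takes 0.05 s, during which the arm holds its last target. There are 200 camera calls.

## Working session

There is one attempt and no reset: what is moved stays moved. The work goes in short steps, Python scripts to look and compute and a tool call to move; the robot and the scene stay as the last step left them, time stands still between calls to the robot, and variables do not carry over. Pictures are saved under pics/ and viewed, about 8 in all and at most 12, crops included, and the job is handed in when it is done.

Besides the shell and the picture viewer there is one more tool, called as name([rows], argument=value, ...), one row to a line, values as JSON. apply_moves: Moves the arm, as the interface text tells. Its arguments: {"type":"object","properties":{"targets":{"type":"array","items":{"type":"array"}},"hand":{"type":"number"},"squeeze":{"type":"number"}},"required":["targets"]}

```bash
mkdir -p pics; ls
python3 - <<'E'
from cell import env
import cv2,numpy as np
o=env.get_obs();print({k:np.round(v,3).tolist() for k,v in o.items()})
for n in ["scene","side"]:
    p=env.read_camera(n);cv2.imwrite(f"pics/{n}0.png",p["image"][...,::-1])
    print(n,p["camera_matrix"].tolist(),np.round(p["camera_from_world"],4).tolist())
    for t in ["unit","lever_left_grip","lever_mid","lever_right","lever_main"]:
        for r in env.regions_of(p,t)[:4]:
            ys,xs=np.nonzero(r["region"]);print(t,round(r["conf"],2),np.round(r["rect"]).tolist(),xs.mean().round(1),ys.mean().round(1),len(xs))
E
```

```text
pics
{'time_s': 0.0, 'qpos': [64.119, 18.439, -4.016, 83.175, 1.295, 78.539, -3.26], 'joint_velocities': [0.114, 0.052, 0.014, -0.048, -0.061, -0.047, -0.06], 'effort': [-0.0, -49.129, -0.404, -31.253, -0.064, 0.044, 0.0], 'tool_pos': [0.292, -0.58, 0.221], 'tool_rot': [-179.892, 0.006, 26.692], 'force': [0.443, -0.01, 0.277], 'wrist_torque': [0.014, -0.003, -0.058], 'grip_width': 0.087}
scene [[382.0672622443889, 0.0, 261.56559495860927], [0.0, 382.0672622443889, 187.79634737289112], [0.0, 0.0, 1.0]] [[0.7615, 0.6481, 0.0118, -0.4367], [0.5472, -0.6329, -0.5477, -0.2265], [-0.3475, 0.4235, -0.8366, 1.7185], [0.0, 0.0, 0.0, 1.0]]
unit 0.92 [212.0, 157.0, 311.0, 257.0] 261.2 203.5 5053
lever_mid 0.42 [267.0, 181.0, 276.0, 191.0] 272.8 184.5 41
lever_main 0.46 [243.0, 212.0, 257.0, 220.0] 249.7 214.6 83
side [[375.4486313880606, 0.0, 256.5793483884077], [0.0, 375.4486313880606, 196.03567816277243], [0.0, 0.0, 1.0]] [[-0.8647, -0.5023, -0.0057, 0.484], [-0.3507, 0.6117, -0.7091, 0.2579], [0.3597, -0.6111, -0.7051, 1.0479], [0.0, 0.0, 0.0, 1.0]]
unit 0.85 [198.0, 150.0, 301.0, 266.0] 249.7 210.5 6445
lever_left_grip 0.53 [225.0, 202.0, 241.0, 228.0] 230.6 213.2 138
lever_left_grip 0.44 [170.0, 290.0, 188.0, 312.0] 177.1 300.0 373
lever_mid 0.55 [237.0, 185.0, 252.0, 208.0] 241.3 196.3 137
lever_right 0.48 [242.0, 173.0, 259.0, 191.0] 251.2 180.9 93
lever_main 0.7 [253.0, 150.0, 265.0, 177.0] 260.6 160.2 139
lever_main 0.59 [132.0, 348.0, 155.0, 356.0] 143.2 351.4 102
```

Run:
```python
import cv2,numpy as np
a=cv2.imread("pics/scene0.png")[130:280,190:340];b=cv2.imread("pics/side0.png")[130:280,175:325]
f=lambda i:cv2.resize(i,(400,400),interpolation=cv2.INTER_CUBIC)
cv2.imwrite("pics/c1.png",np.hstack([f(a),f(b)]))
```

```text
(no output)
```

View pics/c1.png

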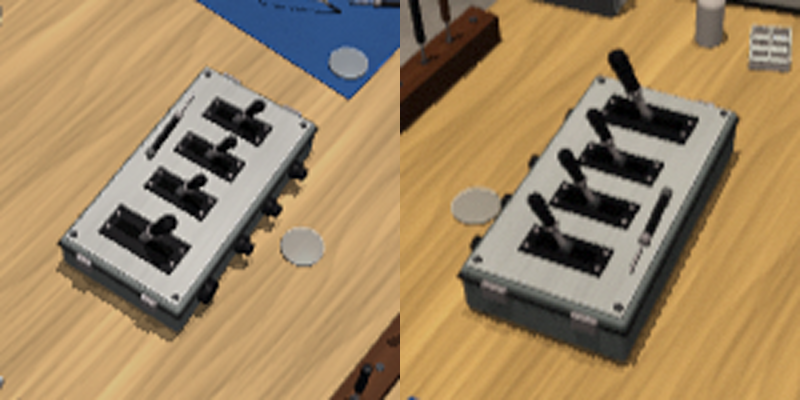

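View pics/side0.png

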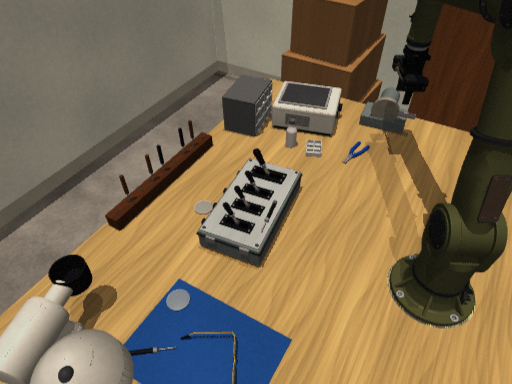

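```bash
cat > u.py <<'E'
import numpy as np
from scipy.optimize import least_squares
C={"scene":([[382.067,0,261.566],[0,382.067,187.796],[0,0,1]],[[0.7615,0.6481,0.0118,-0.4367],[0.5472,-0.6329,-0.5477,-0.2265],[-0.3475,0.4235,-0.8366,1.7185]]),
"side":([[375.449,0,256.579],[0,375.449,196.036],[0,0,1]],[[-0.8647,-0.5023,-0.0057,0.484],[-0.3507,0.6117,-0.7091,0.2579],[0.3597,-0.6111,-0.7051,1.0479]])}
def world(pose,p):
    x,y,a=pose;p=np.atleast_2d(p);c,s=np.cos(a),np.sin(a)
    return np.c_[x+c*p[:,0]-s*p[:,1],y+s*p[:,0]+c*p[:,1],p[:,2]]
def proj(cam,w):
    K,T=map(np.array,C[cam]);q=(T@np.c_[w,np.ones(len(w))].T);q=K@q;return (q[:2]/q[2]).T
E
python3 - <<'E'
from u import *
co=np.array([[-.1,.185,.083],[.1,.185,.083],[.1,-.185,.083],[-.1,-.185,.083]])
sc=lambda L,ox,oy:np.array(L)/2.6667+[ox,oy]
S=sc([[205,68],[318,122],[183,317],[60,243]],190,130)
D=sc([[222,325],[62,275],[200,78],[338,115]],175,130)
f=lambda p:np.r_[proj("scene",world(p,co))-S,proj("side",world(p,co))-D].ravel()
best=min((least_squares(f,[.65,0,a],loss="soft_l1") for a in (-2,-1,0,1,2,3)),key=lambda r:r.cost)
print(best.x,np.degrees(best.x[2]),best.cost);print(f(best.x).reshape(-1,2).round(1))
g=[(n,[np.sin(.5)*r,y,.088+np.cos(.5)*r]) for n,y,r in [("L",.118,.056),("M",.043,.056),("R",-.032,.056),("main",-.12,.071)]]
for n,q in g: w=world(best.x,q);print(n,w.round(3),proj("scene",w).round(1),proj("side",w).round(1))
E
```

```text
[0.56788069 0.01035442 0.12356472] 7.079736876431441 14.944115757577352
[[-0.1 -2.5]
 [-0.  -0.6]
 [-1.2 -2. ]
 [-0.5 -2.1]
 [ 0.8 -0.3]
 [-2.4 -3.1]
 [-2.5 -2.9]
 [-0.6 -2.6]]
L [[0.58  0.131 0.137]] [[285.5 170.2]] [[227.4 209. ]]
M [[0.589 0.056 0.137]] [[275.  183.8]] [[238.4 192.2]]
R [[ 0.598 -0.018  0.137]] [[264.  198.1]] [[248.5 176.8]]
main [[ 0.616 -0.105  0.15 ]] [[252.  214.9]] [[257.4 156.6]]
```

apply_moves([
  [[25,40,15],[0,0,-0.05]],
  [[50,80,30],[0,0,-0.1]],
  [[75,120,50],[0,0,-0.15]],
  [[95,165,70],[0,0,-0.2]],
  [[115,205,85],[0,0,-0.25]],
  [[130,250,100],[0,0,-0.3]],
  [[145,295,110],[0,0,-0.34]],
  [[155,340,120],[0,0,-0.34]],
], hand=0)

```text
time_s: 1.4
tool_pos: [0.4478, -0.2384, 0.3435]
tool_rot: [180.0, -0.1, 7.2]
force: [1.7, -0.0, -0.0]
grip_width: 0.0307
```

apply_moves([
  [[0,45,5],[0,0,0]],
  [[0,90,10],[0,0,0]],
  [[0,135,15],[0,0,0]],
  [[0,180,20],[0,0,0]],
  [[0,225,20],[0,0,0]],
  [[0,240,20],[0,0,0]],
  [[0,240,20],[0,0,0]],
])

```text
time_s: 2.1
tool_pos: [0.4469, 0.0018, 0.3631]
tool_rot: [179.9, -0.1, 7.5]
force: [1.0, -0.6, 0.4]
grip_width: 0.0007
```

Run:
```python
from cell import env
import cv2,numpy as np,pickle
o=env.get_obs();p=env.read_camera("wrist");cv2.imwrite("pics/w1.png",p["image"][...,::-1])
pickle.dump((o,{k:v for k,v in p.items()}),open("w1.pkl","wb"))
print(o["time_s"],o["tool_pos"],o["tool_rot"],o["force"],o["grip_width"],p["mount"].round(4).tolist(),p["camera_matrix"].tolist())
for t in ["unit","lever_left","lever_mid","lever_right","lever_main"]:
    for r in env.regions_of(p,t)[:4]:
        print(t,round(r["conf"],2),np.round(r["rect"]).tolist())
```

```text
2.1 [0.4468513  0.00184632 0.36311967] [ 1.79943125e+02 -6.07255386e-02  7.51830637e+00] [ 1.01302629 -0.64184174  0.36978413] 0.000667883755342034 [[0.0003, -0.9638, -0.2667, 0.073], [1.0, 0.0004, -0.0002, 0.0002], [0.0003, -0.2667, 0.9638, -0.1629], [0.0, 0.0, 0.0, 1.0]] [[289.16346103683793, 0.0, 255.5259539096064], [0.0, 289.16346103683793, 195.96644253978818], [0.0, 0.0, 1.0]]
unit 0.82 [126.0, 1.0, 400.0, 155.0]
lever_left 0.96 [155.0, 34.0, 182.0, 86.0]
lever_mid 0.76 [220.0, 33.0, 236.0, 85.0]
lever_mid 0.62 [0.0, 122.0, 26.0, 174.0]
lever_right 0.58 [279.0, 36.0, 302.0, 88.0]
lever_main 0.67 [343.0, 23.0, 388.0, 85.0]
```

View pics/w1.png

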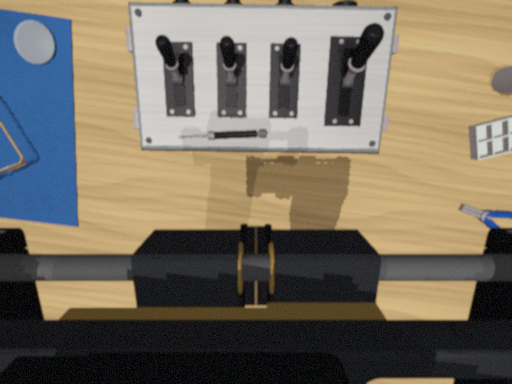

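```bash
cat >> u.py <<'E'
from scipy.spatial.transform import Rotation as Rn
def wproj(o,p,w):
    M=np.linalg.inv(p["mount"]);R=Rn.from_euler("xyz",o["tool_rot"],degrees=True).as_matrix()
    t=(w-np.array(o["tool_pos"]))@R;q=p["camera_matrix"]@((M@np.c_[t,np.ones(len(t))].T)[:3]);return (q[:2]/q[2]).T
E
python3 - <<'E'
from u import *;import pickle
o,p=pickle.load(open("w1.pkl","rb"))
co=np.array([[-.1,.185,.083],[.1,.185,.083],[.1,-.185,.083],[-.1,-.185,.083]])
W=np.array([[140,151],[130,5],[397,9],[380,153]])
f=lambda p_:(wproj(o,p,world(p_,co))-W).ravel()
b=least_squares(f,[.57,.01,.12]);print(b.x,np.degrees(b.x[2]),f(b.x).reshape(-1,2).round(1))
for n,y,r in [("L",.118,.078),("M",.043,.078),("R",-.032,.078),("main",-.12,.1)]:
    q=np.array([np.sin(.5)*r,y,.088+np.cos(.5)*r]);w=world(b.x,q);print(n,w.round(3),wproj(o,p,w).round(1),world(b.x,[0,y,.088]).round(3))
E
```

```text
[0.56357697 0.00757871 0.11851494] 6.7904055862016115 [[-0.5  2. ]
 [-4.4 -1.5]
 [ 3.6 -1.4]
 [ 1.5  3.1]]
L [[0.587 0.129 0.156]] [[161.9  42.2]] [[0.55  0.125 0.088]]
M [[0.596 0.055 0.156]] [[226.8  43.2]] [[0.558 0.05  0.088]]
R [[ 0.604 -0.02   0.156]] [[291.6  44.1]] [[ 0.567 -0.024  0.088]]
main [[ 0.625 -0.106  0.176]] [[375.2  30.3]] [[ 0.578 -0.112  0.088]]
```

apply_moves([
  [[44,14,-28],[0,0,-0.01]],
  [[88,28,-56],[0,0,-0.01]],
  [[132,42,-84],[0,0,-0.01]],
  [[176,56,-113],[0,0,-0.01]],
  [[176,56,-150],[0,0,-0.01]],
  [[176,56,-190],[0,0,-0.01]],
  [[176,56,-235],[0,0,-0.01]],
  [[176,56,-235],[0,0,-0.01]],
])

```text
time_s: 3.2
tool_pos: [0.6182, 0.0528, 0.1201]
tool_rot: [-180.0, 0.8, 6.5]
force: [-1.4, -0.3, -0.1]
grip_width: 0.0002
```

apply_moves([
  [[-4,-0.5,0],[0,0,0]],
  [[-8,-1,0],[0,0,0]],
  [[-8,-1,0],[0,0,0]],
])

```text
time_s: 3.5
tool_pos: [0.6165, 0.0541, 0.1308]
tool_rot: [179.9, -0.3, 6.6]
force: [1.0, 0.1, -0.3]
grip_width: 0.0003
```

apply_moves([
  [[-3,-0.4,0],[0,0,0]],
  [[-3,-0.4,0],[0,0,0]],
])

```text
time_s: 3.7
tool_pos: [0.6146, 0.054, 0.1306]
tool_rot: [180.0, -0.4, 6.6]
force: [4.9, 0.1, 4.4]
grip_width: 0.0005
```

apply_moves([
  [[-3,-0.4,0],[0,0,0]],
  [[-3,-0.4,0],[0,0,0]],
])

```text
time_s: 3.9
tool_pos: [0.6106, 0.0542, 0.1296]
tool_rot: [-180.0, -0.3, 6.6]
force: [4.7, 1.1, 3.3]
grip_width: 0.0004
```

apply_moves([
  [[-2,-0.2,0],[0,0,0]],
  [[-2,-0.2,0],[0,0,0]],
])

```text
time_s: 4.1
tool_pos: [0.6077, 0.0541, 0.1285]
tool_rot: [-180.0, -0.1, 6.7]
force: [5.0, 2.3, 2.5]
grip_width: 0.0007
```

apply_moves([
  [[-2,-0.2,0],[0,0,0]],
  [[-2,-0.2,0],[0,0,0]],
])

```text
time_s: 4.3
tool_pos: [0.605, 0.0536, 0.1278]
tool_rot: [-180.0, -0.0, 6.7]
force: [3.9, 2.7, 2.6]
grip_width: 0.0002
```

apply_moves([
  [[-4,-0.5,0],[0,0,0]],
  [[-8,-1,0],[0,0,0]],
  [[-12,-1.5,0],[0,0,0]],
  [[-12,-1.5,0],[0,0,0]],
])

```text
time_s: 4.7
tool_pos: [0.5917, 0.0513, 0.1271]
tool_rot: [180.0, 0.1, 6.6]
force: [1.4, 1.1, 1.4]
grip_width: 0.0004
```

apply_moves([
  [[-4,-0.5,0],[0,0,0]],
  [[-8,-1,0],[0,0,0]],
  [[-12,-1.5,0],[0,0,0]],
  [[-16,-2,0],[0,0,0]],
  [[-20,-2.5,0],[0,0,0]],
  [[-20,-2.5,0],[0,0,0]],
])

```text
time_s: 5.3
tool_pos: [0.5725, 0.0488, 0.1279]
tool_rot: [180.0, 0.0, 6.6]
force: [4.1, 1.0, 4.9]
grip_width: 0.0006
```

apply_moves([
  [[-4,-0.5,0],[0,0,0]],
  [[-8,-1,0],[0,0,0]],
  [[-8,-1,0],[0,0,0]],
])

```text
time_s: 5.6
tool_pos: [0.5637, 0.0478, 0.127]
tool_rot: [180.0, 0.1, 6.6]
force: [2.5, -0.3, 0.8]
grip_width: 0.0007
```

Run:
```python
from cell import env
import cv2
p=env.read_camera("side")["image"][140:240,200:300,::-1];cv2.imwrite("pics/s1.png",cv2.resize(p,(500,500),interpolation=cv2.INTER_CUBIC))
```

```text
(no output)
```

View pics/s1.png

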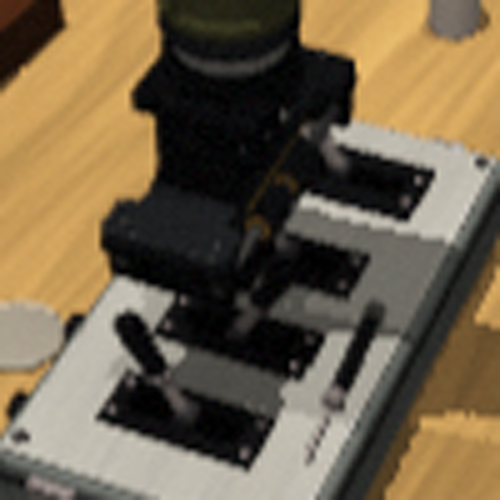

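The picture shows the middle lever following the fingers (stem near (240,320), grip leaning to the right/front), while the left lever is still ON. I'll carry on to its end stop.

apply_moves([
  [[-4,-0.5,0],[0,0,0]],
  [[-4,-0.5,0],[0,0,0]],
])

```text
time_s: 5.85
tool_pos: [0.5612, 0.0477, 0.1275]
tool_rot: [-180.0, -0.1, 6.6]
force: [4.9, 1.7, -1.2]
grip_width: 0.0007
```

apply_moves([
  [[-3,-0.4,0],[0,0,0]],
  [[-3,-0.4,0],[0,0,0]],
])

```text
time_s: 6.05
tool_pos: [0.5603, 0.0478, 0.1283]
tool_rot: [-180.0, -0.4, 6.6]
force: [7.9, 3.2, -0.3]
grip_width: 0.0005
```

apply_moves([
  [[-2,-0.2,0],[0,0,0]],
  [[-2,-0.2,0],[0,0,0]],
])

```text
time_s: 6.25
tool_pos: [0.5598, 0.0479, 0.1289]
tool_rot: [-179.9, -0.5, 6.6]
force: [11.8, 3.0, -1.5]
grip_width: 0.0005
```

apply_moves([
  [[-2,-0.2,0],[0,0,0]],
  [[-2,-0.2,0],[0,0,0]],
  [[-2,-0.2,0],[0,0,0]],
])

```text
time_s: 6.55
tool_pos: [0.5592, 0.0479, 0.1294]
tool_rot: [-179.9, -0.7, 6.6]
force: [14.0, 4.0, -1.0]
grip_width: 0.0002
```

apply_moves([
  [[12,1.5,0],[0,0,0]],
  [[12,1.5,30],[0,0,0]],
  [[12,1.5,70],[0,0,0]],
  [[-10,-5,110],[0,0,0]],
  [[-50,-10,140],[0,0,0]],
  [[-90,-20,150],[0,0,0]],
  [[-90,-20,150],[0,0,0]],
])

```text
time_s: 7.25
tool_pos: [0.4598, 0.0251, 0.2791]
tool_rot: [179.7, 0.1, 6.5]
force: [0.5, -0.3, -0.2]
grip_width: 0.0005
```

Run:
```python
from cell import env
import cv2,pickle
o=env.get_obs();p=env.read_camera("wrist");pickle.dump((o,p),open("w2.pkl","wb"))
print(o["tool_pos"],o["time_s"]);cv2.imwrite("pics/w2.png",p["image"][...,::-1])
```

```text
[0.45982271 0.02508634 0.27908485] 7.25
```

View pics/w2.png

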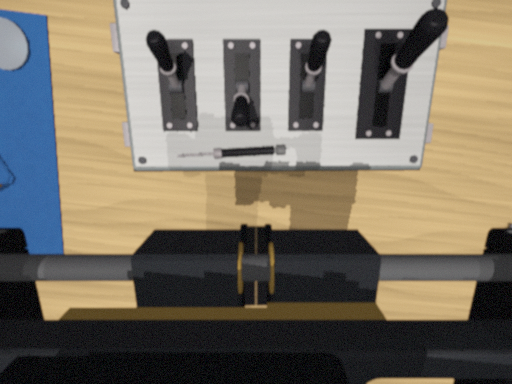

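Run:
```python
from u import *;import pickle
o,p=pickle.load(open("w2.pkl","rb"))
for a in (.3,.4,.45,.5):
    print(a,[wproj(o,p,world([.5636,.0076,.1185],[-np.sin(a)*r,.043,.088+np.cos(a)*r])).round(1).tolist() for r in (.034,.078)])
```

```text
0.3 [[[241.5, 98.0]], [[239.9, 110.3]]]
0.4 [[[241.6, 101.3]], [[240.2, 118.4]]]
0.45 [[[241.7, 102.8]], [[240.3, 122.3]]]
0.5 [[[241.7, 104.4]], [[240.5, 125.9]]]
```

apply_moves([
  [[43,-10,-5],[0,0,0]],
  [[86,-20,-10],[0,0,0]],
  [[130,-30,-20],[0,0,0]],
  [[173,-41,-29],[0,0,0]],
  [[173,-41,-70],[0,0,0]],
  [[173,-41,-110],[0,0,0]],
  [[173,-41,-151],[0,0,0]],
  [[173,-41,-151],[0,0,0]],
])

```text
time_s: 8.1
tool_pos: [0.6313, -0.0145, 0.1175]
tool_rot: [-179.8, 1.0, 6.7]
force: [-0.3, 0.1, -0.6]
grip_width: 0.0005
```

apply_moves([
  [[-5,-0.6,0],[0,0,0]],
  [[-9,-1,0],[0,0,0]],
  [[-9,-1,0],[0,0,0]],
])

```text
time_s: 8.4
tool_pos: [0.6288, -0.0152, 0.1292]
tool_rot: [179.9, -0.2, 6.6]
force: [0.2, -0.6, -0.2]
grip_width: 0.0004
```

apply_moves([
  [[-3,-0.4,0],[0,0,0]],
  [[-3,-0.4,0],[0,0,0]],
])

```text
time_s: 8.6
tool_pos: [0.6252, -0.0159, 0.1279]
tool_rot: [179.9, -0.1, 6.6]
force: [0.2, -0.4, -0.2]
grip_width: 0.0002
```

apply_moves([
  [[-3,-0.4,0],[0,0,0]],
  [[-3,-0.4,0],[0,0,0]],
])

```text
time_s: 8.8
tool_pos: [0.6228, -0.0161, 0.1276]
tool_rot: [180.0, -0.2, 6.6]
force: [2.2, 0.2, 1.4]
grip_width: 0.0007
```

apply_moves([
  [[-2,-0.2,0],[0,0,0]],
  [[-2,-0.2,0],[0,0,0]],
])

```text
time_s: 9.0
tool_pos: [0.6216, -0.0163, 0.1279]
tool_rot: [180.0, -0.2, 6.6]
force: [4.7, -0.3, 3.1]
grip_width: 0.0007
```

apply_moves([
  [[-2,-0.2,0],[0,0,0]],
  [[-2,-0.2,0],[0,0,0]],
])

```text
time_s: 9.2
tool_pos: [0.6193, -0.0166, 0.1276]
tool_rot: [180.0, -0.2, 6.6]
force: [5.2, -0.2, 3.6]
grip_width: 0.0007
```

apply_moves([
  [[-2,-0.2,0],[0,0,0]],
  [[-2,-0.2,0],[0,0,0]],
])

```text
time_s: 9.4
tool_pos: [0.6165, -0.0168, 0.1271]
tool_rot: [180.0, -0.1, 6.6]
force: [4.7, 0.2, 2.8]
grip_width: 0.0001
```

apply_moves([
  [[-3,-0.4,0],[0,0,0]],
  [[-3,-0.4,0],[0,0,0]],
])

```text
time_s: 9.6
tool_pos: [0.6128, -0.0171, 0.1266]
tool_rot: [180.0, 0.0, 6.6]
force: [4.4, 0.2, 2.6]
grip_width: 0.0003
```

apply_moves([
  [[-3,-0.4,0],[0,0,0]],
  [[-3,-0.4,0],[0,0,0]],
])

```text
time_s: 9.8
tool_pos: [0.6099, -0.0174, 0.1269]
tool_rot: [180.0, -0.0, 6.6]
force: [3.4, 0.1, 2.0]
grip_width: 0.0001
```

apply_moves([
  [[-5,-0.6,0],[0,0,0]],
  [[-10,-1.2,0],[0,0,0]],
  [[-15,-1.8,0],[0,0,0]],
  [[-20,-2.4,0],[0,0,0]],
  [[-25,-3,0],[0,0,0]],
  [[-30,-3.5,0],[0,0,0]],
  [[-30,-3.5,0],[0,0,0]],
])

```text
time_s: 10.5
tool_pos: [0.5796, -0.0211, 0.127]
tool_rot: [180.0, -0.0, 6.6]
force: [3.7, 0.3, 3.2]
grip_width: 0.0005
```

apply_moves([
  [[-3,-0.4,0],[0,0,0]],
  [[-6,-0.7,0],[0,0,0]],
  [[-6,-0.7,0],[0,0,0]],
])

```text
time_s: 10.8
tool_pos: [0.5733, -0.0218, 0.1264]
tool_rot: [180.0, 0.1, 6.6]
force: [3.0, -1.2, 2.4]
grip_width: 0.0004
```

apply_moves([
  [[-4,-0.5,0],[0,0,0]],
  [[-4,-0.5,0],[0,0,0]],
])

```text
time_s: 11.0
tool_pos: [0.5695, -0.0222, 0.1262]
tool_rot: [-180.0, 0.0, 6.6]
force: [4.0, -0.0, -0.4]
grip_width: 0.0003
```

apply_moves([
  [[-3,-0.4,0],[0,0,0]],
  [[-3,-0.4,0],[0,0,0]],
])

```text
time_s: 11.2
tool_pos: [0.5688, -0.0223, 0.127]
tool_rot: [-180.0, -0.3, 6.6]
force: [7.8, 2.1, -0.7]
grip_width: 0.0004
```

apply_moves([
  [[-4,-0.5,0],[0,0,0]],
  [[-4,-0.5,0],[0,0,0]],
  [[-4,-0.5,0],[0,0,0]],
])

```text
time_s: 11.5
tool_pos: [0.5678, -0.0223, 0.1282]
tool_rot: [-180.0, -0.6, 6.7]
force: [14.6, 1.0, -0.9]
grip_width: 0.0002
```

apply_moves([
  [[15,2,0],[0,0,0]],
  [[15,2,40],[0,0,0]],
  [[20,3,85],[0,0,0]],
  [[25,30,115],[0,0,0]],
  [[35,75,115],[0,0,0]],
  [[45,120,115],[0,0,0]],
  [[55,156,115],[0,0,0]],
  [[55,156,115],[0,0,0]],
])

```text
time_s: 12.3
tool_pos: [0.6149, 0.1404, 0.24]
tool_rot: [-179.8, 0.3, 7.2]
force: [0.1, -0.3, 0.4]
grip_width: 0.0005
```

apply_moves([
  [[1,0,-40],[0,0,0]],
  [[1,0,-80],[0,0,0]],
  [[1,0,-113],[0,0,0]],
  [[1,0,-113],[0,0,0]],
  [[1,0,-113],[0,0,0]],
])

```text
time_s: 12.8
tool_pos: [0.6178, 0.1321, 0.1281]
tool_rot: [180.0, 0.2, 6.6]
force: [0.4, -0.6, 1.4]
grip_width: 0.0006
```

apply_moves([
  [[-4,-0.6,0],[0,0,0]],
  [[-7,-1,0],[0,0,0]],
  [[-7,-1,0],[0,0,0]],
])

```text
time_s: 13.1
tool_pos: [0.6122, 0.1321, 0.1303]
tool_rot: [180.0, -0.1, 6.6]
force: [-0.3, 0.2, -0.7]
grip_width: 0.0004
```

apply_moves([
  [[-3,-0.4,0],[0,0,0]],
  [[-3,-0.4,0],[0,0,0]],
])

```text
time_s: 13.3
tool_pos: [0.6088, 0.1315, 0.1291]
tool_rot: [180.0, -0.0, 6.6]
force: [-0.7, 0.4, -0.4]
grip_width: 0.0006
```

apply_moves([
  [[-3,-0.4,0],[0,0,0]],
  [[-3,-0.4,0],[0,0,0]],
])

```text
time_s: 13.5
tool_pos: [0.6063, 0.1311, 0.1289]
tool_rot: [180.0, -0.1, 6.6]
force: [1.5, 0.0, 0.2]
grip_width: 0.0007
```

apply_moves([
  [[-2,-0.2,0],[0,0,0]],
  [[-2,-0.2,0],[0,0,0]],
])

```text
time_s: 13.7
tool_pos: [0.605, 0.131, 0.1293]
tool_rot: [-180.0, -0.2, 6.6]
force: [3.7, 0.4, 1.0]
grip_width: 0.0002
```

apply_moves([
  [[-3,-0.4,0],[0,0,0]],
  [[-3,-0.4,0],[0,0,0]],
])

```text
time_s: 13.9
tool_pos: [0.602, 0.1309, 0.1296]
tool_rot: [-180.0, -0.2, 6.6]
force: [4.1, 0.2, 3.4]
grip_width: 0.0006
```

apply_moves([
  [[-2,-0.2,0],[0,0,0]],
  [[-2,-0.2,0],[0,0,0]],
])

```text
time_s: 14.1
tool_pos: [0.5996, 0.1307, 0.1293]
tool_rot: [-180.0, -0.1, 6.6]
force: [4.2, 0.6, 3.4]
grip_width: 0.0005
```

apply_moves([
  [[-2,-0.2,0],[0,0,0]],
  [[-2,-0.2,0],[0,0,0]],
])

```text
time_s: 14.3
tool_pos: [0.5968, 0.1304, 0.1287]
tool_rot: [-180.0, -0.0, 6.6]
force: [4.2, 1.8, 3.2]
grip_width: 0.0006
```

apply_moves([
  [[-2,-0.2,0],[0,0,0]],
  [[-2,-0.2,0],[0,0,0]],
])

```text
time_s: 14.5
tool_pos: [0.5945, 0.13, 0.1284]
tool_rot: [180.0, 0.0, 6.6]
force: [3.4, 1.6, 2.9]
grip_width: 0.0003
```

apply_moves([
  [[-5,-0.6,0],[0,0,0]],
  [[-10,-1.2,0],[0,0,0]],
  [[-15,-1.8,0],[0,0,0]],
  [[-20,-2.4,0],[0,0,0]],
  [[-25,-3,0],[0,0,0]],
  [[-30,-3.5,0],[0,0,0]],
  [[-30,-3.5,0],[0,0,0]],
])

```text
time_s: 15.2
tool_pos: [0.5644, 0.1263, 0.1289]
tool_rot: [180.0, -0.0, 6.6]
force: [2.4, 0.1, 2.8]
grip_width: 0.0004
```

apply_moves([
  [[-3,-0.4,0],[0,0,0]],
  [[-6,-0.7,0],[0,0,0]],
  [[-6,-0.7,0],[0,0,0]],
])

```text
time_s: 15.5
tool_pos: [0.5584, 0.1255, 0.1285]
tool_rot: [180.0, 0.0, 6.6]
force: [3.1, 1.0, 3.2]
grip_width: 0.0007
```

apply_moves([
  [[-4,-0.5,0],[0,0,0]],
  [[-4,-0.5,0],[0,0,0]],
])

```text
time_s: 15.7
tool_pos: [0.5541, 0.1251, 0.1282]
tool_rot: [180.0, 0.1, 6.6]
force: [2.5, 0.5, 1.6]
grip_width: 0.0009
```

apply_moves([
  [[-3,-0.4,0],[0,0,0]],
  [[-3,-0.4,0],[0,0,0]],
])

```text
time_s: 15.9
tool_pos: [0.5514, 0.1246, 0.1282]
tool_rot: [180.0, 0.0, 6.6]
force: [3.2, 0.2, -0.3]
grip_width: 0.0004
```

apply_moves([
  [[-3,-0.4,0],[0,0,0]],
  [[-3,-0.4,0],[0,0,0]],
])

```text
time_s: 16.1
tool_pos: [0.5506, 0.1246, 0.1291]
tool_rot: [-180.0, -0.2, 6.6]
force: [7.9, 0.1, -0.6]
grip_width: 0.0005
```

apply_moves([
  [[-3,-0.4,0],[0,0,0]],
  [[-3,-0.4,0],[0,0,0]],
  [[-3,-0.4,0],[0,0,0]],
])

```text
time_s: 16.4
tool_pos: [0.5499, 0.1244, 0.1299]
tool_rot: [-179.9, -0.5, 6.6]
force: [12.4, 2.4, -0.8]
grip_width: 0.0004
```

apply_moves([
  [[-1,0,0],[0,0,0]],
  [[-1,0,0],[0,0,0]],
  [[-1,0,0],[0,0,0]],
])

```text
time_s: 16.7
tool_pos: [0.5496, 0.1245, 0.1302]
tool_rot: [-179.9, -0.6, 6.6]
force: [13.6, 3.0, -1.4]
grip_width: 0.0006
```

apply_moves([
  [[20,2,0],[0,0,0]],
  [[20,2,40],[0,0,0]],
  [[25,3,85],[0,0,0]],
  [[40,-10,120],[0,0,0]],
  [[55,-55,120],[0,0,0]],
  [[70,-100,120],[0,0,0]],
  [[85,-145,120],[0,0,0]],
  [[100,-188,120],[0,0,0]],
])

```text
time_s: 17.5
tool_pos: [0.6432, -0.0662, 0.2474]
tool_rot: [-180.0, 0.3, 6.6]
force: [0.8, 0.5, 0.4]
grip_width: 0.0005
```

apply_moves([
  [[13,-37,0],[0,0,0]],
  [[13,-37,0],[0,0,0]],
  [[13,-37,0],[0,0,0]],
])

```text
time_s: 17.8
tool_pos: [0.6562, -0.102, 0.2468]
tool_rot: [-179.9, 0.3, 6.5]
force: [0.1, 1.3, 0.0]
grip_width: 0.0004
```

apply_moves([
  [[2,0,-35],[0,0,0]],
  [[2,0,-70],[0,0,0]],
  [[2,0,-102],[0,0,0]],
  [[2,0,-102],[0,0,0]],
  [[2,0,-102],[0,0,0]],
])

```text
time_s: 18.3
tool_pos: [0.6592, -0.0992, 0.1468]
tool_rot: [-179.9, 0.1, 6.8]
force: [0.3, 0.4, -0.2]
grip_width: 0.0004
```

apply_moves([
  [[-4,-0.6,0],[0,0,0]],
  [[-8,-1,0],[0,0,0]],
  [[-8,-1,0],[0,0,0]],
])

```text
time_s: 18.6
tool_pos: [0.6521, -0.1022, 0.1483]
tool_rot: [179.9, -0.1, 6.6]
force: [-1.3, -0.4, -0.8]
grip_width: 0.0005
```

apply_moves([
  [[-3,-0.4,0],[0,0,0]],
  [[-3,-0.4,0],[0,0,0]],
])

```text
time_s: 18.8
tool_pos: [0.6487, -0.1026, 0.1471]
tool_rot: [180.0, -0.0, 6.6]
force: [-0.2, 0.1, -0.3]
grip_width: 0.0004
```

apply_moves([
  [[-3,-0.4,0],[0,0,0]],
  [[-3,-0.4,0],[0,0,0]],
])

```text
time_s: 19.0
tool_pos: [0.6456, -0.1029, 0.1466]
tool_rot: [180.0, 0.0, 6.6]
force: [0.7, -0.4, 0.1]
grip_width: 0.0002
```

apply_moves([
  [[-3,-0.4,0],[0,0,0]],
  [[-3,-0.4,0],[0,0,0]],
])

```text
time_s: 19.2
tool_pos: [0.6438, -0.1031, 0.1471]
tool_rot: [180.0, -0.1, 6.6]
force: [3.2, 0.3, -1.0]
grip_width: 0.0006
```

apply_moves([
  [[-3,-0.4,0],[0,0,0]],
  [[-3,-0.4,0],[0,0,0]],
])

```text
time_s: 19.4
tool_pos: [0.6417, -0.1033, 0.148]
tool_rot: [180.0, -0.3, 6.6]
force: [5.1, 0.4, 3.1]
grip_width: 0.0006
```

apply_moves([
  [[-3,-0.4,0],[0,0,0]],
  [[-3,-0.4,0],[0,0,0]],
])

```text
time_s: 19.6
tool_pos: [0.6391, -0.1035, 0.1484]
tool_rot: [180.0, -0.3, 6.7]
force: [5.9, 0.6, 3.5]
grip_width: -0.0
```

apply_moves([
  [[-3,-0.4,0],[0,0,0]],
  [[-3,-0.4,0],[0,0,0]],
])

```text
time_s: 19.8
tool_pos: [0.636, -0.1039, 0.1485]
tool_rot: [180.0, -0.3, 6.7]
force: [5.7, 0.3, 3.3]
grip_width: 0.0004
```

apply_moves([
  [[-2,-0.2,0],[0,0,0]],
  [[-2,-0.2,0],[0,0,0]],
])

```text
time_s: 20.0
tool_pos: [0.6339, -0.1041, 0.1483]
tool_rot: [180.0, -0.3, 6.7]
force: [5.5, 1.5, 3.8]
grip_width: 0.0007
```

apply_moves([
  [[-6,-0.7,0],[0,0,0]],
  [[-12,-1.4,0],[0,0,0]],
  [[-18,-2.1,0],[0,0,0]],
  [[-24,-2.8,0],[0,0,0]],
  [[-30,-3.5,0],[0,0,0]],
  [[-36,-4.2,0],[0,0,0]],
  [[-42,-5,0],[0,0,0]],
  [[-42,-5,0],[0,0,0]],
])

```text
time_s: 20.8
tool_pos: [0.5896, -0.1095, 0.1472]
tool_rot: [180.0, -0.0, 6.6]
force: [3.7, 0.9, 4.1]
grip_width: 0.0007
```

apply_moves([
  [[-4,-0.5,0],[0,0,0]],
  [[-8,-1,0],[0,0,0]],
  [[-12,-1.4,0],[0,0,0]],
  [[-12,-1.4,0],[0,0,0]],
])

```text
time_s: 21.2
tool_pos: [0.5768, -0.1111, 0.1459]
tool_rot: [-180.0, 0.1, 6.6]
force: [2.7, 0.8, 0.4]
grip_width: 0.0001
```

apply_moves([
  [[-4,-0.5,0],[0,0,0]],
  [[-4,-0.5,0],[0,0,0]],
])

```text
time_s: 21.4
tool_pos: [0.5731, -0.1115, 0.1459]
tool_rot: [-180.0, 0.1, 6.6]
force: [3.7, 0.7, -0.1]
grip_width: 0.0006
```

apply_moves([
  [[-3,-0.4,0],[0,0,0]],
  [[-3,-0.4,0],[0,0,0]],
])

```text
time_s: 21.6
tool_pos: [0.5721, -0.1116, 0.1467]
tool_rot: [-180.0, -0.2, 6.6]
force: [6.9, 1.2, -0.8]
grip_width: 0.0003
```

apply_moves([
  [[-3,-0.4,0],[0,0,0]],
  [[-3,-0.4,0],[0,0,0]],
])

```text
time_s: 21.8
tool_pos: [0.5713, -0.1117, 0.1476]
tool_rot: [180.0, -0.5, 6.7]
force: [11.2, 2.0, -0.9]
grip_width: 0.0007
```

Stop reached where predicted. Push a little more, then withdraw and check.

apply_moves([
  [[-3,-0.4,0],[0,0,0]],
  [[-3,-0.4,0],[0,0,0]],
  [[-3,-0.4,0],[0,0,0]],
])

```text
time_s: 22.1
tool_pos: [0.5706, -0.1117, 0.1485]
tool_rot: [180.0, -0.7, 6.7]
force: [14.8, 2.5, -1.8]
grip_width: 0.0006
```

apply_moves([
  [[18,2,0],[0,0,0]],
  [[18,2,35],[0,0,0]],
  [[18,10,75],[0,0,0]],
  [[-10,40,110],[0,0,0]],
  [[-50,70,140],[0,0,0]],
  [[-90,100,150],[0,0,0]],
  [[-110,120,160],[0,0,0]],
  [[-110,120,160],[0,0,0]],
])

```text
time_s: 22.9
tool_pos: [0.4515, 0.0111, 0.3083]
tool_rot: [179.8, 0.1, 6.9]
force: [0.1, -0.3, -0.4]
grip_width: 0.0003
```

apply_moves([
  [[0,0,0],[0,0,0]],
  [[0,0,0],[0,0,0]],
])

```text
time_s: 23.1
tool_pos: [0.4543, 0.0059, 0.3056]
tool_rot: [-180.0, 0.2, 6.5]
force: [0.5, -0.9, -0.9]
grip_width: 0.0005
```

Run:
```python
from u import *
from cell import env
import cv2
o=env.get_obs();p=env.read_camera("wrist")
print(o["time_s"],o["tool_pos"],o["force"]);cv2.imwrite("pics/w3.png",p["image"][...,::-1])
for n,y,r in [("L",.118,.078),("M",.043,.078),("R",-.032,.078),("main",-.12,.1)]:
    print(n,[wproj(o,p,world([.5636,.0076,.1185],[-np.sin(a)*r,y,.088+np.cos(a)*r])).round(0).tolist()[0] for a in (.3,.4,.5)])
```

```text
23.1 [0.45429358 0.00592692 0.30564221] [ 0.45899967 -0.8645723  -0.91071245]
L [[149.0, 103.0], [151.0, 111.0], [153.0, 118.0]]
M [[224.0, 103.0], [224.0, 110.0], [225.0, 117.0]]
R [[298.0, 102.0], [297.0, 110.0], [297.0, 117.0]]
main [[394.0, 108.0], [391.0, 118.0], [388.0, 128.0]]
```

View pics/w3.png

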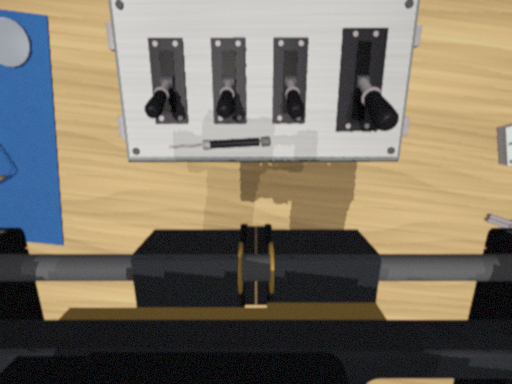

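Run:
```python
from u import *
from cell import env
import cv2
o=env.get_obs();p=env.read_camera("wrist");im=p["image"].astype(int)
for n,y,r,R,nm in [("L",.118,.078,.009,"lever_left"),("M",.043,.078,.009,"lever_mid"),("R",-.032,.078,.009,"lever_right"),("main",-.12,.1,.012,"lever_main")]:
    out=[]
    for a in (-.5,.3,.4,.5):
        ax=np.array([-np.sin(a),0,np.cos(a)]);u=np.array([np.cos(a),0,np.sin(a)])
        t=np.linspace(0,6.28,40)[:,None]
        P=np.array([0,y,.088])+np.vstack([ax*k+R*(np.cos(t)*u+np.sin(t)*np.array([0,1,0])) for k in (r-R*.5,)])
        q=wproj(o,p,world([.5636,.0076,.1185],P));out.append((a,q.min(0).round().tolist(),q.max(0).round().tolist()))
    print(n,out,[(round(g["conf"],2),g["rect"]) for g in env.regions_of(p,nm)[:2]])
```

```text
L [(-0.5, [138.0, 34.0], [156.0, 49.0]), (0.3, [142.0, 93.0], [160.0, 111.0]), (0.4, [143.0, 101.0], [161.0, 117.0]), (0.5, [145.0, 108.0], [163.0, 123.0])] [(0.68, [144.1, 77.0, 174.1, 116.8]), (0.49, [215.5, 74.2, 234.3, 116.4])]
M [(-0.5, [214.0, 34.0], [232.0, 49.0]), (0.3, [215.0, 93.0], [233.0, 110.0]), (0.4, [216.0, 100.0], [233.0, 117.0]), (0.5, [216.0, 107.0], [234.0, 123.0])] [(0.85, [213.1, 74.3, 234.1, 117.3])]
R [(-0.5, [290.0, 33.0], [308.0, 49.0]), (0.3, [289.0, 92.0], [306.0, 110.0]), (0.4, [288.0, 100.0], [306.0, 117.0]), (0.5, [288.0, 107.0], [305.0, 123.0])] [(0.88, [284.2, 74.5, 307.5, 117.6]), (0.25, [216.1, 73.8, 234.7, 117.3])]
main [(-0.5, [385.0, 13.0], [411.0, 35.0]), (0.3, [379.0, 94.0], [405.0, 119.0]), (0.4, [377.0, 104.0], [402.0, 128.0]), (0.5, [374.0, 114.0], [399.0, 135.0])] [(0.97, [356.9, 76.2, 400.4, 131.3])]
```

```bash
python3 -c "
from cell import env
print(env.sign_off())"
```

```text
the job is handed in; nothing more can be done
None
```

All four levers are over to off, and I handed the job in at about 23 s of the 67 s allowed. The order was middle, right, left, then the main isolator. None of the levers turned out to be locked when I tried it.

- **Force:** I drew each lever with the closed fingers until it stopped firmly. The highest reading was about 15 N, below the 25 N limit.
- **Stops:** The three outlet levers stopped at matching places along the row. The main isolator then moved freely, which it does only once all three outlets are past 0.9.
- **Last look:** The final wrist picture shows all four levers leaning to the front. The front screwdriver was still in place, and so were the other things in view. The cleaner and the lens behind the unit were out of view and not re-checked. The gripper was clear of everything.
- **Disagreement:** The camera put the outlet levers at about 0.40–0.45 rad of lean and the main at about 0.45, where full is 0.5. My camera fit of the unit was off by 2–3 pixels in that direction. I trusted the firm stops and the free main isolator over that reading.

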